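Set up the pot gauge at the banding wheel

TASK

Set up the pot gauge at the banding wheel: first push the blue swing plate round on its pin by a corner of its free end until its yellow centre line points straight at the middle of the wheel. Then lower the gauge's socket right down onto the brass ball with its pointer toward the pot, and last press the orange latch lever fully down, leaving the plate still pointing at the wheel. Do not disturb the pot, the tool crock, the glaze jar or the white bowl.

Things in the scene. Friction and masses are not known exactly. Their poses are not given: they have to be found in the camera images.
- swing_plate (a joint): heading of the blue swing plate about its upright pin, rad: 0 = free end toward world +x, positive = turned to +y (anticlockwise from above), range -2.4 to 2.4. Stiff: about 0.25 N m of dry friction, stays where it is left.
- plate_pin (a point): point on the pin axis at the top face of the swing plate (world z 0.032); turns with the plate, its x axis runs along the plate's yellow centre line to the free end, z up. The plate is a blue bar 155 long x 80 wide x 24 thick, from x = -35 to +120 and y = -40 to +40 in this frame; it spans 8 to 32 mm above the bench, on a dark round foot 92 in diameter and 8 high under the pin. The foot is fixed to the bench.
- ball (a point): centre of the brass hitch ball, 28 in diameter, on the swing plate at x = 75, y = 0 from the pin, 52 mm above the bench (ball top at 66). It stands on a 14 thick stem above a dark steel flange 68 in diameter, whose top is 36 mm above the bench; the gauge's square foot rests flat on that flange when seated. Axes as the plate's.
- gauge: the pot gauge, loose, standing upright, 0.4 kg, 100 tall. Origin: centre of the underside; z up, x toward its pointer. From below: dark steel square socket block 48 x 48, 42 high, hollow from below (cavity 32 x 32, 32 deep, open at the low part of the -x side); red square neck 26 x 26 from z = 42 to 100, the part to grip; a thin aluminium pointer bar 8 thick leaves the neck along +x at z = 50; the orange latch lever is on the -x side.
- socket (a point): centre of the hitch cavity, in the gauge at (0, 0, 16) mm; coincides with the ball centre when the gauge is seated. Clearance to the ball about 2 mm each side.
- pointer_tip (a point): centre of the yellow ball, 14 in diameter, at the end of the gauge's pointer: (85, 0, 50) mm in the gauge.
- latch (a joint): angle of the orange latch lever, rad: about 0 to 0.1 = raised, steeply up (54 degrees above level), grows as its outer end is pressed down, 0.95 = fully down, level. Stiff hinge (0.04 N m dry friction), stays where it is left; its hinge is at (-26, 0, 28) mm in the gauge, turning about the gauge's y axis. When down, a small pawl closes under the ball.
- latch_tip (a point): outer end of the latch lever, 65 mm from its hinge; the lever is 16 wide (24 at the end paddle) and 6 thick. In the gauge it is at (-64, 0, 81) mm when raised and (-91, 0, 28) mm when fully down.
- wheel_center (a point): centre of the top face of the banding wheel, 60 mm above the bench; the round turntable is 168 in diameter and fixed. It stands to the left or to the right of the swing plate.
- pot: terracotta pot on the wheel, loose, 96 in diameter, 95 high (its top is 155 mm above the bench). Origin: centre of its underside. Leave alone.
- crock: blue tool crock with wooden tools, loose, 84 in diameter, tools up to 185 mm high. Origin: centre of its underside. Leave alone.
- jar: amber glaze jar with black cap, loose, 60 in diameter, 75 high. Origin: centre of its underside. Leave alone.
- bowl: small white bowl, loose, 84 in diameter, 40 high. Origin: centre of its underside. Leave alone.
- pail: low white pail with an orange lid, fixed, 168 in diameter, 100 high, on the opposite side from the wheel. Origin: centre of its underside.
Not all that is in view belongs to the job. Leave any turquoise look-alike of the part that bears swing_plate alone.

How it is judged (in metres and radians):
On the way, in this order (a step that is already met when the one before it is completed fails the run):
1. the swing plate points at the middle of the wheel while the gauge is still off the ball (y of wheel_center in the frame of plate_pin between -0.022 and 0.022 m and x of wheel_center in the frame of plate_pin above 0.1 m and distance between socket and ball above 0.03 m), for 0.2 s.
2. the gauge is seated on the ball, latch still up (distance between socket and ball below 0.006 m and angle between gauge's own z axis and vertical below 0.1 rad and value of joint latch below 0.5 rad), for 0.2 s.
3. the latch lever is fully down with the gauge seated (distance between socket and ball below 0.006 m and angle between gauge's own z axis and vertical below 0.1 rad and value of joint latch above 0.85 rad), for 0.2 s.
At the end, for the whole second after the job is handed in: The plate's centre line passes within 22 mm of the wheel's centre; the gauge is seated on the ball (socket and ball centres within 6 mm, tilt under 0.1 rad) with its pointer tip within 25 mm of the plate's centre line on the wheel side; the latch is down (over 0.85 rad); all at rest and released (all of step 3 and y of wheel_center in the frame of plate_pin between -0.022 and 0.022 m and x of wheel_center in the frame of plate_pin above 0.1 m and x of pointer_tip in the frame of plate_pin above 0.14 m and y of pointer_tip in the frame of plate_pin between -0.025 and 0.025 m and linear speed of gauge below 0.02 m/s); the robot touches nothing.
It fails at once if the pot on the wheel is moved more than 20 mm or tipped (distance of pot from where it was at the start of the episode above 0.02 m or angle between pot's own z axis and vertical above 0.3 rad).
It fails at once if the tool crock is moved more than 20 mm or tipped (distance of crock from where it was at the start of the episode above 0.02 m or angle between crock's own z axis and vertical above 0.3 rad).
It fails at once if the glaze jar is moved more than 20 mm or tipped (distance of jar from where it was at the start of the episode above 0.02 m or angle between jar's own z axis and vertical above 0.3 rad).
It fails at once if the white bowl is moved more than 20 mm or tipped (distance of bowl from where it was at the start of the episode above 0.02 m or angle between bowl's own z axis and vertical above 0.3 rad).
It also fails if it takes over 72 s, if anything falls off the work surface, if the arm or the gripper's body presses on something with over 40 N, if the wrist force passes 120 N, or if a joint passes its speed limit or range.

ROBOT

A 7-joint arm with a two-finger parallel gripper is mounted at the origin on the work surface. World frame = base frame: x ahead of the robot, y to its left, z up, the work surface at z = 0. Lengths are in mm, angles in rad, forces in N, time in s.
With the tool pointing down it reaches from about 400 to 850 mm from the base axis. Payload 4.5 kg.
Tool frame: the origin (TCP) lies between the finger pads; the fingertips stand 22 mm ahead of it and the grasp point (between the pads) lies 3 mm ahead of it; z points along the fingers, y is the line along which they close (so a half turn about z gives the same grasp; the last joint's range is limited). The gripper opens to 88 mm and grips with 3 to 60 N. Pads are 18 mm wide; open, the fingers measure 123 mm over their backs; the gripper's body (75 mm by 187 mm) begins 45 mm behind the grasp point.
Start: joints at [-1.124, 0.689, -0.195, 1.565, 0.157, 0.902, -0.215], TCP at [250.718, 572.531, 260.743] pointing down, gripper open.
Joint ranges: [-3.01, 3.01], [-0.46, 2.08], [-1.47, 1.51], [0.13, 2.56], [-1, 4.14], [0.04, 2.09], [-2.66, 2.66]. Speed limits (rad/s): [2.57, 2.57, 3.14, 3.14, 3.14, 3.14, 3.14].

INTERFACE

Orientations are given as a unit quaternion [w, x, y, z].
In Python, from cell import env gives the robot as it stands.
- The arm moves only by the tool send_rows, never from a script. Its argument "deltas" is a list of rows, each a list of 2 entries, a list of its own where there are three numbers: the shift along the tool's x, y, z in units of 40 mm (1.0 is 40 mm), then the turn, a rotation vector about the tool's x, y, z in degrees. A call has 1 to 10 rows; each row is the pose to reach, as a shift and turn from the pose commanded when the call began, along the tool's axes at that moment; what a row does not reach only later rows make up. A row lasts 1/8 s, in which the tool goes at most 62.5 mm and 10.7 degrees, less where a joint would pass 70% of its speed; a pose out of reach is approached as far as the arm can. A call with a gripper value outside its range is refused whole. "hand" is the closure, from 0 (fully open) to 1 (shut), set as the call begins (left out, the last holds). The fingers move at their own pace and stop on an object; the grip force is fixed at half the most. Time passes only in rows, so rows that repeat a pose let the fingers close. It gives the time, the measured TCP pose, the force, the opening and the grip force at its end, in the units of the state.
- env.get_state(): the state, without advancing time (a new reading comes with each control period).
- env.read_camera(name): name is "side" or "top"; returns the picture (480x640x3 uint8, red, green, blue); there is no depth.
- env.camera_params(name): a dict with "intrinsics" (3x3 intrinsics, pixels), "k1" (the pictures are not rectified: a ray, as slopes to the right and down, at radius r is drawn at 1 + k1 r^2 times it, then the intrinsics apply), "pose" (4x4, takes a point from camera to world coordinates). Camera axes: x right, y up, looking along -z (the intrinsics and any distortion apply to the point x, -y, -z); pixel columns grow to the right and rows downward; lengths in mm; the calibration is good to about 2 mm. A picture is of the moment at which its call begins. camera_params takes no time and is no camera call.
- env.finish_job(): hands the job in; it is judged then, once.
The state is a dict: "t": time; "joints": joint angles; "qvel": joint speeds; "effort": joint torques, N m; "tool_pos": TCP position; "eef_rot": TCP orientation; "wrist_force": force on the tool from outside, world axes, zero at the start; "moment": the same for the moment, N m; "width": finger opening in mm; "grip_force": force on a finger pad.
Only numpy, scipy, OpenCV 4.12 (cv2) and the standard library are available. Lean on these libraries where they do the work, as an engineer would, in place of code of your own. Each camera call takes 0.05 s, during which the arm holds its last target. There are 200 camera calls.

## Working session

There is one attempt and no reset: what is moved stays moved. The work goes in short steps, Python scripts to look and compute and a tool call to move; the robot and the scene stay as the last step left them, time stands still between calls to the robot, and variables do not carry over. Pictures are saved under pics/ and viewed, at most 10 in all, crops included, and the job is handed in when it is done.

Besides the shell and the picture viewer there is one more tool, called after ">>>" by a JSON object that holds its "method" and its "body", one argument or row to a line. send_rows: Moves the arm, as the interface text tells. Its arguments: {"type":"object","properties":{"deltas":{"type":"array","items":{"type":"array"}},"hand":{"type":"number"}},"required":["deltas"]}

```bash
mkdir -p pics; ls; cat > h.py <<'E'
import numpy as np, cv2
from cell import env
def look(name,fn):
    im=env.read_camera(name); cv2.imwrite('pics/'+fn+'.png',im[:,:,::-1]); return im
def ray(name,u,v):
    p=env.camera_params(name); K=np.array(p['intrinsics']); k=p['k1'] 
    x=(u-K[0,2])/K[0,0]; y=(v-K[1,2])/K[1,1]; rd=np.hypot(x,y); r=rd
    for _ in range(30): r=rd/(1+k*r*r)
    s=1/(1+k*r*r); T=np.array(p['pose']); d=T[:3,:3]@np.array([x*s,-y*s,-1]); return T[:3,3],d
def onz(name,u,v,z):
    o,d=ray(name,u,v); return (o+d*(z-o[2])/d[2]).round(1)
def proj(name,P):
    p=env.camera_params(name); K=np.array(p['intrinsics']);T=np.array(p['pose'])
    c=T[:3,:3].T@(np.array(P)-T[:3,3]); x,y=c[0]/-c[2],-c[1]/-c[2]; f=1+p['k1']*(x*x+y*y)
    return np.array([K[0,0]*x*f+K[0,2],K[1,1]*y*f+K[1,2]])
E
python3 - <<'E'
from h import *
look('top','t1');look('side','s1')
for n in('top','side'): print(env.camera_params(n))
print(env.get_state())
E
```

```text
pics
{'intrinsics': array([[470.50080944,   0.        , 314.52520159],
       [  0.        , 470.50080944, 242.34626343],
       [  0.        ,   0.        ,   1.        ]]), 'k1': -0.0035236922972940793, 'pose': array([[-2.17799917e-02,  9.97437551e-01, -6.81466305e-02,
         5.00674340e+02],
       [-9.99759957e-01, -2.18914940e-02, -8.89767842e-04,
        -1.14686563e+01],
       [-2.37931941e-03,  6.81108932e-02,  9.97674920e-01,
         9.28513721e+02],
       [ 0.00000000e+00,  0.00000000e+00,  0.00000000e+00,
         1.00000000e+00]])}
{'intrinsics': array([[608.74505012,   0.        , 316.02502024],
       [  0.        , 608.74505012, 244.61858798],
       [  0.        ,   0.        ,   1.        ]]), 'k1': 0.012553391243146026, 'pose': array([[ 7.25286579e-01,  4.38783726e-01, -5.30498087e-01,
        -1.17684461e+02],
       [-6.88245993e-01,  4.80751524e-01, -5.43318898e-01,
        -6.94843369e+02],
       [ 1.66382736e-02,  7.59175087e-01,  6.50673770e-01,
         9.09737659e+02],
       [ 0.00000000e+00,  0.00000000e+00,  0.00000000e+00,
         1.00000000e+00]])}
{'t': 0.1, 'joints': array([-1.12420234,  0.68991655, -0.19451307,  1.56621898,  0.15731696,
        0.90248302, -0.21511224]), 'qvel': array([ 0.00192418, -0.00354801, -0.00060278, -0.00361186,  0.00106229,
       -0.00011665, -0.00097624]), 'effort': array([-3.88059460e-03, -5.28496385e+01, -1.27167284e+00, -1.53834683e+01,
       -5.25644724e-02,  1.99900445e-03,  4.39202825e-05]), 'tool_pos': array([250.56679693, 572.00868991, 259.98537313]), 'eef_rot': array([-1.02296232e-04,  2.04902046e-01,  9.78782143e-01, -8.10555854e-04]), 'wrist_force': array([0.25599062, 0.22581536, 0.02100536]), 'moment': array([-0.0056136 ,  0.01382827, -0.05195462]), 'grip_force': 0.0, 'width': 88.25880332180998}
```

View pics/t1.png

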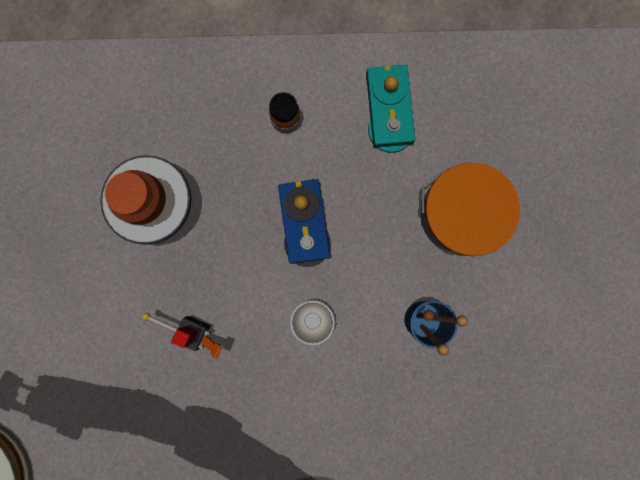

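View pics/s1.png

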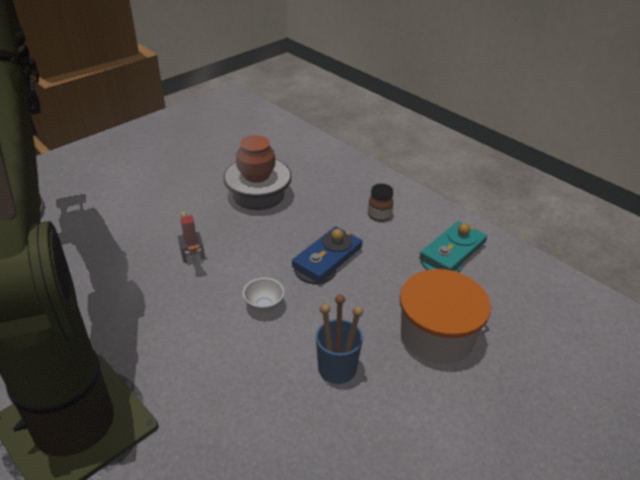

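The top view shows the blue plate (pin at about 306,242, ball at 301,202) and the wheel to its left at (146,200). The gauge is at (183,337) with its pointer tip at (146,316) and its orange lever at (215,348). The bowl is at (313,322), the crock at (433,324), the jar at (285,110) and the turquoise decoy at (391,105).

```bash
cat >> h.py <<'E'
def blobs(im,lo,hi,amin=30):
    m=cv2.inRange(cv2.cvtColor(im,cv2.COLOR_RGB2HSV),lo,hi); n,_,st,c=cv2.connectedComponentsWithStats(m)
    return m,[(c[i].round(1),st[i].tolist()) for i in range(1,n) if st[i][4]>amin]
def plate(im):
    m,_=blobs(im,(108,120,40),(125,255,255))
    cs,_=cv2.findContours(m,cv2.RETR_EXTERNAL,cv2.CHAIN_APPROX_NONE)
    c=max(cs,key=cv2.contourArea)[:,0]
    P=np.array([onz('top',u,v,32)[:2] for u,v in c],np.float32)
    return cv2.minAreaRect(P), cv2.boxPoints(cv2.minAreaRect(P)).round(1)
E
python3 - <<'E'
from h import *
im=cv2.imread('pics/t1.png')[:,:,::-1].copy()
print('plate',plate(im))
print('pin',onz('top',306.5,242,35),'ball',onz('top',301,202,52))
m,b=blobs(im,(0,0,140),(180,60,255),200);print('white',b)
for l,s in b: print(onz('top',*l,60))
m,b=blobs(im,(0,200,90),(4,255,255));print('red',b)
m,b=blobs(im,(5,200,90),(14,255,255));print('orange',b)
m,b=blobs(im,(20,150,90),(32,255,255),8);print('yellow',b)
print('tip',onz('top',146,316,50))
cv2.imwrite('pics/g1.png',cv2.resize(cv2.imread('pics/t1.png')[290:380,130:250],None,fx=6,fy=6,interpolation=2))
print('wheel edges',onz('top',102,200,60),onz('top',190,200,60),onz('top',146,156,60),onz('top',146,242,60))
E
```

```text
plate (((603.9620361328125, 9.368804931640625), (153.77549743652344, 79.20825958251953), 6.942770004272461), array([[522.9,  39.4],
       [532.4, -39.2],
       [685.1, -20.7],
       [675.5,  58. ]], dtype=float32))
pin [562.7   4.6  35. ] ball [637.   13.1  52. ]
white [(array([152. , 200.9]), [103, 158, 85, 84, 2379]), (array([312.9, 320.4]), [300, 307, 27, 28, 527]), (array([  4.5, 468.1]), [0, 449, 13, 31, 257])]
[644.1 290.5  60. ]
[416.9  -4.6  60. ]
[165.4 555.6  60. ]
red [(array([180.2, 338.2]), [172, 330, 17, 17, 188])]
orange [(array([474.7, 207.4]), [426, 163, 93, 92, 6006]), (array([211.5, 346.4]), [202, 336, 19, 22, 191])]
yellow [(array([387.1,  67.4]), [385, 66, 5, 4, 19]), (array([391.1,  81.7]), [389, 81, 5, 3, 10]), (array([391.9, 113.7]), [390, 110, 5, 8, 38]), (array([298., 184.]), [296, 182, 5, 5, 25]), (array([300. , 201.5]), [299, 200, 3, 4, 12]), (array([304.9, 230.9]), [303, 227, 5, 9, 40]), (array([145.4, 316.2]), [143, 313, 6, 7, 33])]
tip [430.7 304.7  50. ]
wheel edges [647.8 383.9  60. ] [644.2 219.6  60. ] [729.3 301.9  60. ] [567.5 301.5  60. ]
```

View pics/g1.png

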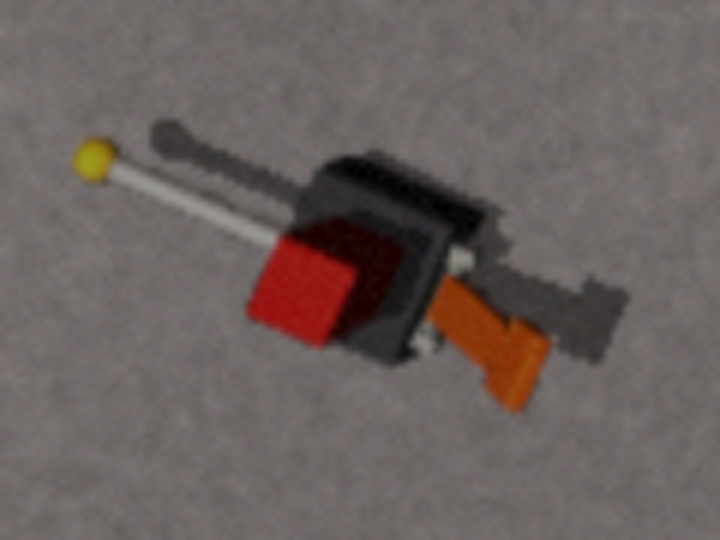

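```bash
cat >> h.py <<'E'
from scipy.spatial.transform import Rotation as Rn
def go(*T):
    "world targets (x,y,z,tool-y heading deg) -> rows from the measured pose"
    s=env.get_state(); q=s['eef_rot']; R=Rn.from_quat([q[1],q[2],q[3],q[0]])
    for x,y,z,h in T:
        h=np.radians(h); Y=np.array([np.cos(h),np.sin(h),0]); Z=np.array([0,0,-1.]); 
        G=Rn.from_matrix(np.c_[np.cross(Y,Z),Y,Z]); d=R.inv().apply(np.array([x,y,z])-s['tool_pos'])/40
        print([d.round(2).tolist(),(R.inv()*G).as_rotvec(degrees=True).round(1).tolist()])
PIN=np.array([562.,4.3])
def pf(x,y,h):
    h=np.radians(h); return PIN+[x*np.cos(h)-y*np.sin(h),x*np.sin(h)+y*np.cos(h)]
E
python3 - <<'E'
from h import *
c=onz('top',180.5,338.3,100);t=onz('top',145.6,316.3,50);print('gauge',c,'tip',t,np.degrees(np.arctan2(*(t-c)[[1,0]])),np.linalg.norm((t-c)[:2]))
print('jar',onz('top',284,106,75),'bowl',onz('top',313,322,40))
x,y=pf(105,-75,7)
go((x,y,150,97),(x,y,38,97))
E
```

```text
gauge [394.8 226.4 100. ] tip [430.1 305.5  50. ] 65.95020067996079 86.61928191805795
jar [813.8  40.4  75. ] bowl [412.1  -4.6  40. ]
[[-16.04, -10.15, 2.77], [-0.1, -0.0, -30.6]]
[[-16.04, -10.14, 5.57], [-0.1, -0.0, -30.6]]
```

>>> {"method": "send_rows", "body": {
  "deltas": [
    [[-16.04,-10.15,0],[-0.1,0,-30.6]],
    [[-16.04,-10.15,0],[-0.1,0,-30.6]],
    [[-16.04,-10.15,0],[-0.1,0,-30.6]],
    [[-16.04,-10.15,0],[-0.1,0,-30.6]],
    [[-16.04,-10.15,0],[-0.1,0,-30.6]],
    [[-16.04,-10.15,0],[-0.1,0,-30.6]],
    [[-16.04,-10.15,0],[-0.1,0,-30.6]],
    [[-16.04,-10.15,0],[-0.1,0,-30.6]],
    [[-16.04,-10.15,0],[-0.1,0,-30.6]],
    [[-16.04,-10.15,0],[-0.1,0,-30.6]]
  ],
  "hand": 1
}}

```text
t: 1.35
tool_pos: [601.2, 52.6, 260.4]
eef_rot: [-0.0, -0.061, 0.998, 0.001]
wrist_force: [0.9, -0.6, -1.1]
width: 0.3
grip_force: 0.0
```

>>> {"method": "send_rows", "body": {
  "deltas": [
    [[0,0,1],[0,0,0]],
    [[0,0,1],[0,0,0]],
    [[0,0,1],[0,0,0]],
    [[0,0,1],[0,0,0]],
    [[0,0,1],[0,0,0]],
    [[0,0,1],[0,0,0]]
  ]
}}

```text
t: 2.1
tool_pos: [600.6, 54.9, 221.3]
eef_rot: [0.001, -0.061, 0.998, 0.001]
wrist_force: [-0.1, -0.2, 0.5]
width: 0.5
grip_force: 0.0
```

```bash
python3 - <<'E'
from h import *
s=env.get_state();print(s['tool_pos'],s['joints'].round(2))
x,y=pf(105,-75,7)
go((x,y,100,97),(x,y,38,97))
E
```

```text
[600.57145524  54.88000563 221.30537456] [ 0.06  0.73 -0.39  1.67  0.36  0.82  1.2 ]
[[-1.51, -3.02, 3.03], [0.1, 0.1, -0.0]]
[[-1.51, -3.02, 4.58], [0.1, 0.1, -0.0]]
```

>>> {"method": "send_rows", "body": {
  "deltas": [
    [[-1.51,-3.02,0],[0,0,0]],
    [[-1.51,-3.02,0],[0,0,0]],
    [[-1.51,-3.02,0],[0,0,0]],
    [[-1.51,-3.02,1.5],[0,0,0]],
    [[-1.51,-3.02,3],[0,0,0]],
    [[-1.51,-3.02,4],[0,0,0]],
    [[-1.51,-3.02,4.58],[0,0,0]],
    [[-1.51,-3.02,4.58],[0,0,0]],
    [[-1.51,-3.02,4.58],[0,0,0]]
  ]
}}

```text
t: 3.22
tool_pos: [676.5, -57.4, 39.2]
eef_rot: [0.002, -0.061, 0.998, 0.001]
wrist_force: [-0.2, -0.4, 0.5]
width: 0.5
grip_force: 0.0
```

```bash
python3 - <<'E'
from h import *
print(env.get_state()['tool_pos'])
for h in range(7,74,5): go((*pf(105,-58,h),38,h+90))
go((*pf(105,-58,74),38,164))
E
```

```text
[676.49417064 -57.36351546  39.23401073]
[[0.03, 0.43, 0.03], [0.1, 0.2, -0.1]]
[[-0.09, 0.66, 0.03], [0.1, 0.2, -5.1]]
[[-0.18, 0.91, 0.03], [0.1, 0.2, -10.1]]
[[-0.26, 1.16, 0.03], [0.1, 0.2, -15.1]]
[[-0.31, 1.41, 0.03], [0.1, 0.2, -20.1]]
[[-0.34, 1.67, 0.03], [0.0, 0.2, -25.1]]
[[-0.34, 1.94, 0.04], [0.0, 0.2, -30.1]]
[[-0.33, 2.2, 0.04], [0.0, 0.2, -35.1]]
[[-0.29, 2.46, 0.04], [0.0, 0.2, -40.1]]
[[-0.23, 2.71, 0.04], [0.0, 0.2, -45.1]]
[[-0.14, 2.96, 0.04], [-0.0, 0.2, -50.1]]
[[-0.04, 3.2, 0.04], [-0.0, 0.2, -55.1]]
[[0.09, 3.43, 0.04], [-0.0, 0.2, -60.1]]
[[0.23, 3.64, 0.04], [-0.0, 0.2, -65.1]]
[[0.3, 3.73, 0.04], [-0.0, 0.2, -67.1]]
```

>>> {"method": "send_rows", "body": {
  "deltas": [
    [[0.03,0.43,0.03],[0,0,0]],
    [[-0.09,0.66,0.03],[0,0,-5]],
    [[-0.18,0.91,0.03],[0,0,-10]],
    [[-0.26,1.16,0.03],[0,0,-15]],
    [[-0.31,1.41,0.03],[0,0,-20]],
    [[-0.34,1.67,0.03],[0,0,-25]],
    [[-0.34,1.94,0.03],[0,0,-30]],
    [[-0.33,2.2,0.03],[0,0,-35]],
    [[-0.29,2.46,0.03],[0,0,-40]],
    [[-0.23,2.71,0.03],[0,0,-45]]
  ]
}}

```text
t: 4.47
tool_pos: [671.6, 51.4, 37.7]
eef_rot: [0.001, -0.439, 0.898, -0.0]
wrist_force: [0.3, -2.6, 0.0]
width: 0.4
grip_force: 1.0
```

```bash
python3 - <<'E'
from h import *
s=env.get_state();print(s['tool_pos'],s['joints'].round(2),s['wrist_force'])
im=look('top','t2'); print(plate(im))
for h in (57,61,65,68,70,72,73,74): go((*pf(105,-58,h),38,h+90))
E
```

```text
[671.64518621  51.39595147  37.71427298] [ 0.1   1.08 -0.49  1.52  0.68  0.72  1.79] [ 0.33615974 -2.55777958  0.04816316]
(((567.4093627929688, 31.993743896484375), (118.1976547241211, 51.797584533691406), 50.606136322021484), array([[509.9,   2.8],
       [549.9, -30.1],
       [624.9,  61.2],
       [584.9,  94.1]], dtype=float32))
[[-0.09, 0.17, -0.01], [0.0, 0.2, -4.6]]
[[-0.17, 0.36, -0.01], [-0.0, 0.2, -8.6]]
[[-0.24, 0.56, -0.01], [-0.0, 0.2, -12.6]]
[[-0.28, 0.71, -0.01], [-0.0, 0.2, -15.6]]
[[-0.3, 0.82, -0.01], [-0.0, 0.2, -17.6]]
[[-0.32, 0.92, -0.01], [-0.0, 0.2, -19.6]]
[[-0.33, 0.97, -0.01], [-0.0, 0.2, -20.6]]
[[-0.33, 1.02, -0.01], [-0.0, 0.2, -21.6]]
```

View pics/t2.png

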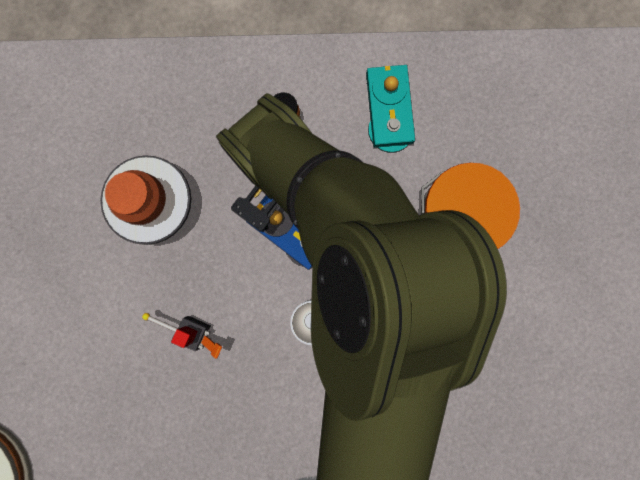

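The picture shows the plate, free end near (245,205), following the closed fingers round; heading is about 50°. Nothing else has been touched. I'll continue to 73.5° and then back off.

>>> {"method": "send_rows", "body": {
  "deltas": [
    [[-0.09,0.17,0],[0,0,-4.6]],
    [[-0.17,0.36,0],[0,0,-8.6]],
    [[-0.24,0.56,0],[0,0,-12.6]],
    [[-0.28,0.71,0],[0,0,-15.6]],
    [[-0.3,0.82,0],[0,0,-17.6]],
    [[-0.32,0.92,0],[0,0,-19.6]],
    [[-0.33,0.99,0],[0,0,-21]],
    [[-0.33,0.99,0],[0,0,-21]],
    [[-0.33,0.99,0],[0,0,-21]]
  ]
}}

```text
t: 5.65
tool_pos: [647.8, 86.0, 36.2]
eef_rot: [0.001, -0.594, 0.804, 0.001]
wrist_force: [1.4, 0.2, 1.6]
width: 0.4
grip_force: 0.9
```

>>> {"method": "send_rows", "body": {
  "deltas": [
    [[0,-0.5,0],[0,0,0]],
    [[0,-0.8,0],[0,0,0]],
    [[0,-0.8,-1],[0,0,0]],
    [[0,-0.8,-2],[0,0,0]],
    [[0,-0.8,-3.5],[0,0,0]],
    [[0,-0.8,-5],[0,0,0]],
    [[0,-0.8,-5],[0,0,0]]
  ],
  "hand": 0
}}

```text
t: 6.52
tool_pos: [680.1, 77.3, 241.3]
eef_rot: [0.004, -0.594, 0.804, -0.001]
wrist_force: [0.4, 0.6, -0.3]
width: 68.2
grip_force: 0.0
```

```bash
python3 - <<'E'
from h import *
s=env.get_state();print(s['tool_pos'],s['joints'].round(2),s['wrist_force'])
go((394.8,226.4,235,156))
E
```

```text
[680.05543878  77.26654474 241.30842009] [ 0.16  0.87 -0.71  1.38  0.59  1.1   2.21] [ 0.369475    0.61982521 -0.33008745]
[[-1.47, 7.91, 0.12], [-0.3, 0.4, 6.9]]
```

>>> {"method": "send_rows", "body": {
  "deltas": [
    [[-0.7,4,0],[0,0,3.5]],
    [[-0.7,4,0],[0,0,3.5]],
    [[-0.7,4,0],[0,0,3.5]],
    [[-0.7,4,0],[0,0,3.5]]
  ]
}}

```text
t: 7.02
tool_pos: [529.9, 150.8, 235.6]
eef_rot: [-0.002, -0.572, 0.82, 0.001]
wrist_force: [0.6, -1.3, -0.3]
width: 88.3
grip_force: 0.0
```

```bash
python3 - <<'E'
from h import *
s=env.get_state();print(s['tool_pos'],s['joints'].round(2))
go((394.8,226.4,235,156))
go((394.8,226.4,235,-24))
E
```

```text
[529.86466466 150.764358   235.57353917] [ 0.05  0.7  -0.7   1.8   0.58  0.86  1.86]
[[-0.61, 3.82, 0.03], [0.2, -0.1, 3.8]]
[[-0.61, 3.82, 0.03], [0.2, 0.4, -176.2]]
```

j7 falls along the way, so I'll keep this orientation.

>>> {"method": "send_rows", "body": {
  "deltas": [
    [[-0.61,3.82,0],[0,0,3.8]],
    [[-0.61,3.82,0],[0,0,3.8]],
    [[-0.61,3.82,0],[0,0,3.8]],
    [[-0.61,3.82,0],[0,0,3.8]],
    [[-0.61,3.82,0],[0,0,3.8]],
    [[-0.61,3.82,0],[0,0,3.8]]
  ]
}}

```text
t: 7.78
tool_pos: [400.7, 225.2, 236.1]
eef_rot: [0.0, -0.541, 0.841, 0.0]
wrist_force: [-0.1, 0.7, -0.3]
width: 87.9
grip_force: 0.0
```

```bash
python3 - <<'E'
from h import *
s=env.get_state();print(s['tool_pos'],s['joints'].round(2))
im=look('top','t3');look('side','s3'); r=plate(im);print(r)
a=cv2.imread('pics/t3.png');b=cv2.imread('pics/s3.png')
cv2.imwrite('pics/c3.png',np.hstack([cv2.resize(a[150:350,130:330],(400,400)),cv2.resize(b[140:280,130:270],(400,400))]))
go((394.8,226.4,235,156))
E
```

```text
[400.69699986 225.1557078  236.08146618] [-0.18  0.58 -0.67  2.06  0.57  0.68  1.49]
(((574.9996337890625, 44.25615692138672), (153.6675567626953, 79.19538879394531), 72.31217956542969), array([[513.9, -16.9],
       [589.4, -41. ],
       [636.1, 105.4],
       [560.6, 129.5]], dtype=float32))
[[0.04, 0.13, 0.03], [0.0, 0.1, -0.5]]
```

View pics/c3.png

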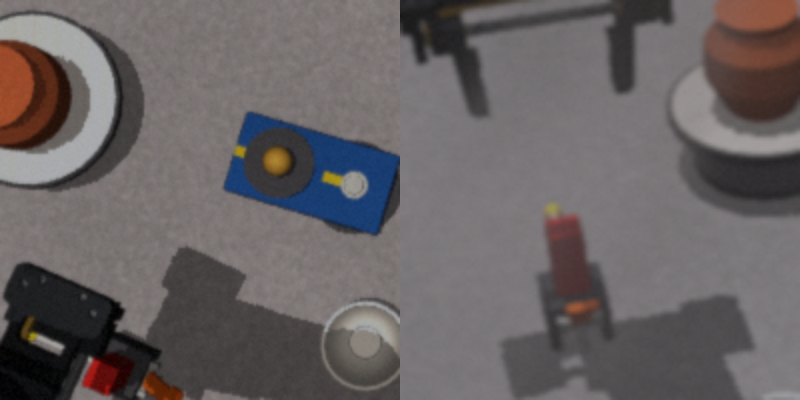

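>>> {"method": "send_rows", "body": {
  "deltas": [
    [[0.04,0.13,1],[0,0,0]],
    [[0.04,0.13,2],[0,0,0]],
    [[0.04,0.13,3],[0,0,0]],
    [[0.04,0.13,3.95],[0,0,0]],
    [[0.04,0.13,3.95],[0,0,0]],
    [[0.04,0.13,3.95],[0,0,0]]
  ]
}}

```text
t: 8.62
tool_pos: [394.4, 227.5, 79.3]
eef_rot: [0.001, -0.542, 0.84, 0.001]
wrist_force: [-0.2, -0.4, -0.1]
width: 88.0
grip_force: 0.0
```

>>> {"method": "send_rows", "body": {
  "deltas": [
    [[0,0,0],[0,0,0]],
    [[0,0,0],[0,0,0]],
    [[0,0,0],[0,0,0]],
    [[0,0,0],[0,0,0]],
    [[0,0,0],[0,0,0]],
    [[0,0,0],[0,0,0]]
  ],
  "hand": 1
}}

```text
t: 9.38
tool_pos: [393.9, 227.2, 78.5]
eef_rot: [0.001, -0.542, 0.84, 0.001]
wrist_force: [-0.0, -0.5, -0.1]
width: 30.2
grip_force: 0.0
```

```bash
python3 - <<'E'
from h import *
s=env.get_state();print(s['tool_pos'],s['width'],s['grip_force'])
b=pf(75,0,72.3);print(b)
go((394.8,226.4,150,156.0),(b[0],b[1],150,162.3))
E
```

```text
[393.91832717 227.22842771  78.53900969] 30.23903294569763 0.0
[584.80247957  75.74961109]
[[0.01, -0.03, -1.79], [0.0, 0.1, -0.3]]
[[1.48, -5.91, -1.79], [0.0, 0.1, -6.6]]
```

Almost closed; a few more rows, then lift.

>>> {"method": "send_rows", "body": {
  "deltas": [
    [[0,0,0],[0,0,0]],
    [[0,0,0],[0,0,0]],
    [[0,0,0],[0,0,0]],
    [[0,0,0],[0,0,0]]
  ]
}}

```text
t: 9.88
tool_pos: [394.0, 227.1, 78.5]
eef_rot: [0.001, -0.542, 0.84, 0.001]
wrist_force: [1.3, -0.1, -2.7]
width: 25.6
grip_force: 30.0
```

>>> {"method": "send_rows", "body": {
  "deltas": [
    [[0,0,-0.6],[0,0,0]],
    [[0,0,-1.2],[0,0,0]],
    [[0,0,-2],[0,0,0]],
    [[0,0,-2],[0,0,0]],
    [[0,0,-2],[0,0,0]]
  ]
}}

```text
t: 10.5
tool_pos: [393.5, 226.5, 157.7]
eef_rot: [-0.0, -0.542, 0.84, 0.001]
wrist_force: [-0.4, 0.4, -4.0]
width: 25.5
grip_force: 30.0
```

```bash
python3 - <<'E'
from h import *
s=env.get_state();print(s['tool_pos'],s['width'],s['grip_force'],s['wrist_force'])
b=pf(75,0,72.3)
go((b[0],b[1],158,162.3))
E
```

```text
[393.48095975 226.4846911  157.70042362] 25.498563123011003 29.976086332462728 [-0.40152931  0.4345885  -4.01625884]
[[1.46, -5.91, -0.01], [0.1, 0.0, -6.7]]
```

>>> {"method": "send_rows", "body": {
  "deltas": [
    [[0.37,-1.48,0],[0,0,-1.7]],
    [[0.73,-2.95,0],[0,0,-3.4]],
    [[1.1,-4.4,0],[0,0,-5]],
    [[1.46,-5.91,0],[0,0,-6.7]],
    [[1.46,-5.91,0],[0,0,-6.7]],
    [[1.46,-5.91,0],[0,0,-6.7]],
    [[1.46,-5.91,0],[0,0,-6.7]],
    [[1.46,-5.91,0],[0,0,-6.7]]
  ]
}}

```text
t: 11.5
tool_pos: [584.4, 77.6, 158.2]
eef_rot: [0.0, -0.591, 0.806, 0.001]
wrist_force: [-0.2, 0.2, -3.9]
width: 26.0
grip_force: 30.0
```

```bash
python3 - <<'E'
from h import *
s=env.get_state();print(s['tool_pos'],s['wrist_force'])
im=look('top','t4');look('side','s4')
a=cv2.imread('pics/t4.png');b=cv2.imread('pics/s4.png')
cv2.imwrite('pics/c4.png',np.hstack([cv2.resize(a[130:270,180:320],(400,400)),cv2.resize(b[160:300,260:400],(400,400),interpolation=2)]))
T=s['tool_pos']
for n in('top','side'):
  print(n,[ (k,proj(n,p).round(1)) for k,p in dict(ball=(*pf(75,0,72.3),52),sock=(T[0],T[1],T[2]-62)).items()])
E
```

```text
[584.35940596  77.58162089 158.18840381] [-0.23695527  0.16073322 -3.85416059]
top [('ball', array([268.1, 230.4])), ('sock', array([264.5, 228.4]))]
side [('ball', array([300.2, 232.2])), ('sock', array([299.5, 216.2]))]
```

View pics/c4.png

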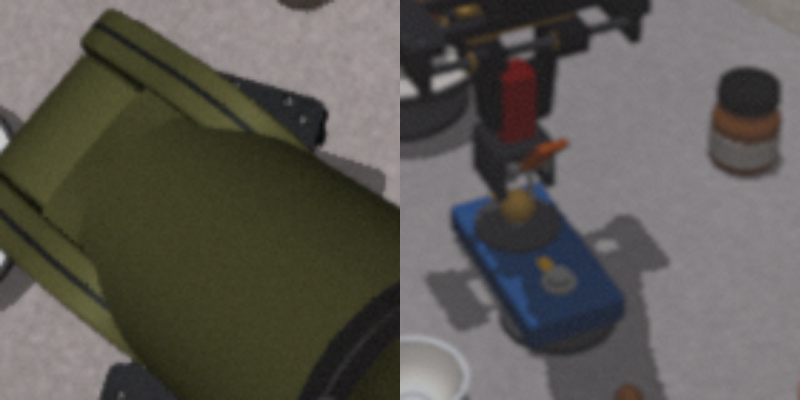

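```bash
python3 - <<'E'
from h import *
im=cv2.imread('pics/t3.png')[:,:,::-1].copy()
hsv=cv2.cvtColor(im,cv2.COLOR_RGB2HSV);print(hsv[230,268])
m,b=blobs(im[200:260,230:300].copy(),(10,100,60),(24,255,255),15);print(b)
# flange: dark circle at z=36
g=cv2.inRange(hsv,(0,0,0),(180,90,85)); 
for l,s in b:
  u=l+[230,200];print(onz('top',*u,52))
sub=im[200:260,230:300].copy();m,b=blobs(sub,(108,120,40),(125,255,255));cs,h=cv2.findContours(m,cv2.RETR_CCOMP,cv2.CHAIN_APPROX_NONE)
for c in cs:
  if 60<cv2.contourArea(c)<1100:
    P=np.array([onz('top',u+230,v+200,36)[:2] for u,v in c[:,0]],np.float32);print('hole',cv2.contourArea(c),cv2.fitEllipse(P))
for n in('s3','s4'):
  im=cv2.imread(f'pics/{n}.png')[:,:,::-1].copy();m,b=blobs(im[215:250,285:320].copy(),(10,100,60),(24,255,255),10);print(n,[l+[285,215] for l,_ in b])
print(proj('side',(*pf(75,0,72.3),52)))
m,b=blobs(im[160:240,260:340].copy(),(0,150,50),(5,255,255));print([(l+[260,160],s) for l,s in b],b)
E
```

```text
[ 22 177 167]
[(array([37.8, 30. ]), [31, 23, 15, 15, 173])]
[585.6  76.2  52. ]
hole 866.0 ((582.2711791992188, 69.8418960571289), (81.30049896240234, 113.1124038696289), 153.155029296875)
s3 [array([300.1, 230.7])]
s4 [array([300.8, 231.6])]
[300.17998526 232.19926014]
[(array([300.5, 186.2]), [36, 22, 11, 14, 67])] [(array([40.5, 26.2]), [36, 22, 11, 14, 67])]
```

```bash
python3 - <<'E'
from h import *
go((585,75.5,158,162.3),(585,75.5,138,162.3))
E
```

```text
[[0.04, -0.02, 0.01], [0.0, 0.1, 0.1]]
[[0.04, -0.02, 0.51], [0.0, 0.1, 0.1]]
```

>>> {"method": "send_rows", "body": {
  "deltas": [
    [[0.03,-0.02,0.1],[0,0,0]],
    [[0.03,-0.02,0.2],[0,0,0]],
    [[0.03,-0.02,0.3],[0,0,0]],
    [[0.03,-0.02,0.4],[0,0,0]],
    [[0.03,-0.02,0.5],[0,0,0]],
    [[0.03,-0.02,0.6],[0,0,0]],
    [[0.03,-0.02,0.6],[0,0,0]]
  ]
}}

```text
t: 12.48
tool_pos: [585.4, 75.0, 133.9]
eef_rot: [0.0, -0.59, 0.807, 0.001]
wrist_force: [-0.3, 0.5, -4.9]
width: 25.6
grip_force: 30.0
```

```bash
python3 - <<'E'
from h import *
s=env.get_state();print(s['tool_pos'],s['wrist_force'],s['moment'])
go((585,75.5,114.5,162.3))
E
```

```text
[585.41144659  74.98997977 133.93571928] [-0.30850795  0.52374927 -4.86387669] [ 0.11143232  0.1020609  -0.03623292]
[[-0.01, 0.01, 0.49], [0.1, 0.1, 0.1]]
```

Base is now at 55, already over the ball without contact. Continuing down.

>>> {"method": "send_rows", "body": {
  "deltas": [
    [[0,0.01,0.1],[0,0,0]],
    [[0,0.01,0.2],[0,0,0]],
    [[0,0.01,0.3],[0,0,0]],
    [[0,0.01,0.4],[0,0,0]],
    [[0,0.01,0.46],[0,0,0]],
    [[0,0.01,0.5],[0,0,0]],
    [[0,0.01,0.5],[0,0,0]]
  ]
}}

```text
t: 13.35
tool_pos: [585.2, 75.3, 114.6]
eef_rot: [0.001, -0.59, 0.807, 0.001]
wrist_force: [-0.7, -0.6, -1.6]
width: 25.9
grip_force: 30.0
```

>>> {"method": "send_rows", "body": {
  "deltas": [
    [[0,0,0.02],[0,0,0]],
    [[0,0,0.02],[0,0,0]],
    [[0,0,0.02],[0,0,0]],
    [[0,0,0.02],[0,0,0]],
    [[0,0,0.02],[0,0,0]],
    [[0,0,-0.5],[0,0,0]],
    [[0,0,-1],[0,0,0]],
    [[0,0,-1.6],[0,0,0]],
    [[0,0,-1.6],[0,0,0]],
    [[0,0,-1.6],[0,0,0]]
  ],
  "hand": 0
}}

```text
t: 14.6
tool_pos: [585.1, 74.9, 178.5]
eef_rot: [0.001, -0.59, 0.807, 0.0]
wrist_force: [1.2, -0.4, -0.3]
width: 88.1
grip_force: 0.0
```

```bash
python3 - <<'E'
from h import *
s=env.get_state();print(s['tool_pos'],s['wrist_force'],s['width'])
x,y=pf(13,0,72.3);print(x,y)
go((x,y,176,162.3))
look('side','s5');b=cv2.imread('pics/s5.png')
cv2.imwrite('pics/c5.png',cv2.resize(b[150:270,240:400],(800,600),interpolation=2))
E
```

```text
[585.13350422  74.87504688 178.52295259] [ 1.1900033  -0.39429049 -0.26769187] 88.14682924566674
565.9524297920314 16.68459925629662
[[1.53, 0.02, 0.06], [-0.0, 0.1, 0.0]]
```

View pics/c5.png

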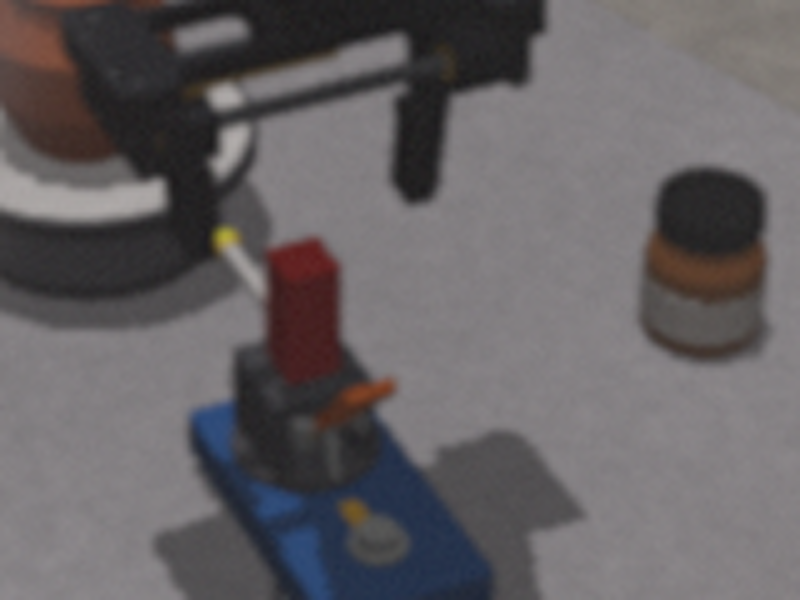

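The gauge stands upright with its block on the flange. Its yellow tip at about crop (225,238) points at the wheel, and the orange lever (end at 390,385) is raised. Next I'll press the lever.

>>> {"method": "send_rows", "body": {
  "deltas": [
    [[0.8,0,0],[0,0,0]],
    [[1.53,0.02,0],[0,0,0]],
    [[1.53,0.02,0],[0,0,0]],
    [[1.53,0.02,0],[0,0,0]],
    [[1.53,0.02,0],[0,0,0]],
    [[1.53,0.02,0],[0,0,0]],
    [[1.53,0.02,0],[0,0,0]],
    [[1.53,0.02,0],[0,0,0]]
  ],
  "hand": 1
}}

```text
t: 15.65
tool_pos: [566.0, 17.2, 178.3]
eef_rot: [0.001, -0.59, 0.807, 0.001]
wrist_force: [-0.8, -0.1, -0.2]
width: 10.1
grip_force: 0.0
```

```bash
python3 - <<'E'
from h import *
s=env.get_state();print(s['tool_pos'],s['wrist_force'],s['width'])
x,y=pf(13,0,72.3)
go((x,y,145,162.3),(x,y,120,162.3),(x,y,100,162.3))
E
```

```text
[565.96173719  17.24193101 178.26474637] [-0.774322   -0.14960702 -0.16051206] 10.108318175362948
[[0.01, -0.0, 0.83], [0.0, 0.1, 0.1]]
[[0.02, -0.0, 1.46], [0.0, 0.1, 0.1]]
[[0.02, -0.0, 1.96], [0.0, 0.1, 0.1]]
```

>>> {"method": "send_rows", "body": {
  "deltas": [
    [[0.01,0,0.4],[0,0,0]],
    [[0.01,0,0.8],[0,0,0]],
    [[0.01,0,1.0],[0,0,0]],
    [[0.01,0,1.2],[0,0,0]],
    [[0.01,0,1.4],[0,0,0]],
    [[0.01,0,1.6],[0,0,0]],
    [[0.01,0,1.8],[0,0,0]],
    [[0.01,0,1.95],[0,0,0]],
    [[0.01,0,1.95],[0,0,0]]
  ]
}}

```text
t: 16.77
tool_pos: [565.6, 16.8, 99.7]
eef_rot: [0.0, -0.59, 0.807, 0.001]
wrist_force: [-0.3, 0.3, -0.6]
width: 0.5
grip_force: 0.0
```

>>> {"method": "send_rows", "body": {
  "deltas": [
    [[0,0,0.1],[0,0,0]],
    [[0,0,0.2],[0,0,0]],
    [[0,0,0.24],[0,0,0]],
    [[0,0,0.24],[0,0,0]]
  ]
}}

```text
t: 17.27
tool_pos: [565.8, 16.7, 90.6]
eef_rot: [0.001, -0.59, 0.807, 0.001]
wrist_force: [-0.3, -0.2, 1.5]
width: 0.3
grip_force: 0.2
```

>>> {"method": "send_rows", "body": {
  "deltas": [
    [[0,0,0.03],[0,0,0]],
    [[0,0,0.05],[0,0,0]],
    [[0,0,0.05],[0,0,0]]
  ]
}}

```text
t: 17.65
tool_pos: [565.7, 16.4, 88.8]
eef_rot: [0.0, -0.59, 0.807, 0.0]
wrist_force: [-1.4, -2.3, 3.6]
width: 0.5
grip_force: 2.0
```

```bash
python3 - <<'E'
from h import *
s=env.get_state();print(s['tool_pos'],s['wrist_force'],s['moment'])
look('side','s6');b=cv2.imread('pics/s6.png')
cv2.imwrite('pics/c6.png',cv2.resize(b[150:270,240:400],(800,600),interpolation=2))
E
```

```text
[565.74613337  16.40548158  88.76934212] [-1.39349972 -2.27347983  3.55208112] [-0.34495415  0.25169088  0.0031947 ]
```

View pics/c6.png

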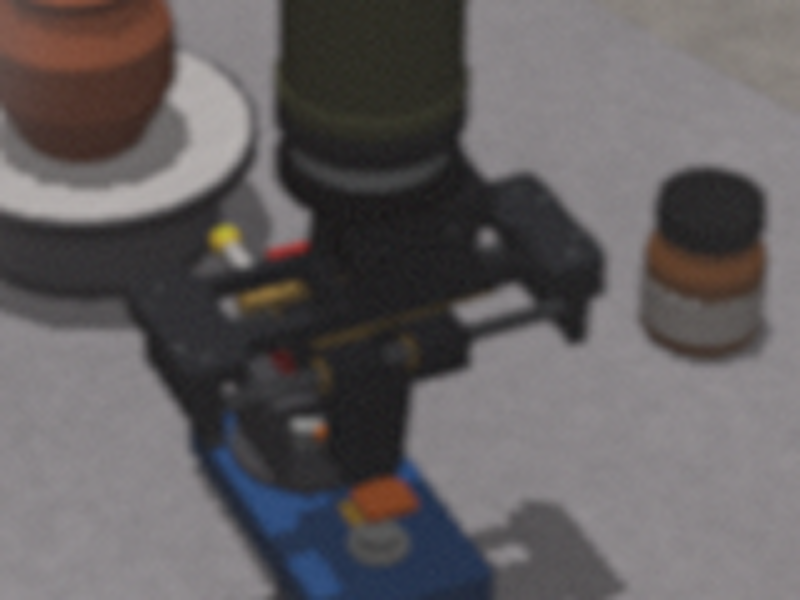

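The lever's orange paddle at (385,498) now lies level, and the force is rising at the stop. I'll lift straight up, move clear and look.

>>> {"method": "send_rows", "body": {
  "deltas": [
    [[0,0,-0.1],[0,0,0]],
    [[0,0,-0.4],[0,0,0]],
    [[0,0,-1],[0,0,0]],
    [[0,0,-2],[0,0,0]],
    [[0,0,-3],[0,0,0]],
    [[1,0,-4],[0,0,0]],
    [[3,0,-4.5],[0,0,0]],
    [[4.5,0,-4.5],[0,0,0]],
    [[4.5,0,-4.5],[0,0,0]],
    [[4.5,0,-4.5],[0,0,0]]
  ]
}}

```text
t: 18.95
tool_pos: [511.0, -155.5, 268.7]
eef_rot: [0.001, -0.589, 0.808, 0.001]
wrist_force: [0.9, 1.2, -0.5]
width: 0.6
grip_force: 0.0
```

```bash
python3 - <<'E'
from h import *
im=look('top','t7');look('side','s7');a=cv2.imread('pics/t7.png');b=cv2.imread('pics/s7.png')
cv2.imwrite('pics/c7.png',np.hstack([cv2.resize(a[150:290,180:320],(400,400),interpolation=2),cv2.resize(b[150:270,270:390],(400,400),interpolation=2)]))
print(plate(im)); m,bb=blobs(im[150:300,180:320].copy(),(20,150,90),(32,255,255),8)
for l,s in bb: print(l,onz('top',*(l+[180,150]),86))
for k in(.8,.95):
  a=.95-k; p=pf(75-26-65*np.cos(a),0,72.3); print(k,proj('side',(*p,64+65*np.sin(a))).round(1))
p=proj('side',(*pf(75-87,0,72.3),64));print((p-[270,150])*400/120)
E
```

```text
(((575.10791015625, 44.26155090332031), (153.61370849609375, 78.97979736328125), 72.01615142822266), array([[513.8, -16.6],
       [589. , -41. ],
       [636.4, 105.1],
       [561.3, 129.5]], dtype=float32))
[40.2 65.1] [611.2 158.2  86. ]
0.8 [318.2 249.1]
0.95 [318.2 252.8]
[158.05799119 338.82758905]
```

View pics/c7.png

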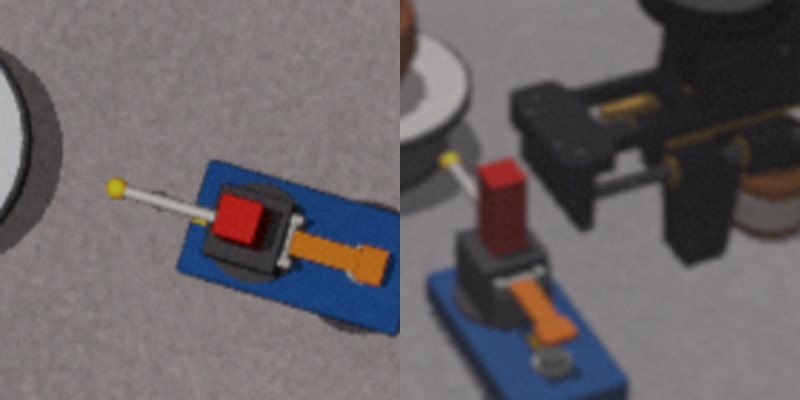

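The gauge is seated upright and the lever is level. The pointer tip is about 1 mm off the plate's centre line, the line passes about 10 mm from the wheel's centre, and the arm is clear. Handing in.

```bash
python3 -c "
from cell import env
print(env.finish_job())"
```

```text
the job is handed in; nothing more can be done
None
```

I handed the job in at about 19 s with no verdict returned; by my last pictures the plate's centre line passes about 10 mm from the wheel's centre (22 mm allowed), the gauge sits upright on the ball with its pointer toward the pot, and the latch is down.

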